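# Hang the damp cupboard's door back on its hinge pins and shut it

## Task

The lift-off door of the plywood damp cupboard is parked upright in the kiln-shelf rack. Take it out, hang it standing open on the cupboard's two hinge pins, lowering it gently, without dropping it, until both knuckles sit fully down, and let go of it; then push the door fully shut. Don't force or slam it, and leave the kiln shelves and the other things on the bench where they are.

Things in the scene. Friction and masses are not known exactly. Their poses are not given: they have to be found in the camera images.
- cupboard: fixed plywood cupboard on the bench, 200 mm deep (x) x 220 wide (y) x 225 high; origin under the centre of its base, z up, -x points out of its open front (front edges at x = -100 mm), +y is its hinge side. The vertical hinge axis is at x = -109, y = 110 mm. Hung and shut, the door's axes are the cupboard's and its centre lies at x = -109, y = -2, z = 115 mm; it opens clockwise seen from above
- pin_upper (a point): upper hinge pin on the cupboard: this point is on the pin's axis at its foot, where the collar (16 mm diameter) begins on which the knuckle must rest, 160 mm above the bench. From here a steel pin of 8 mm diameter stands 22 mm straight up, its last 9 mm tapering to 3 mm. Axes as the cupboard's
- pin_lower (a point): lower hinge pin, the same pin 120 mm straight below; this point at its foot is 40 mm above the bench. Axes as the cupboard's
- door: loose plywood door 14 mm thick (x) x 200 wide (y) x 190 high (z), about 0.42 kg; origin at the panel's centre. -x is its outer face with a wooden knob (24 mm diameter, 24 mm proud, at y = -78 mm, half-way up); +y is its hinge edge with two steel knuckles. Grip it across its thickness at the top edge. Once hung, only light friction holds it; shut, it stops on a 2 mm felt strip
- knuckle_upper (a point): upper knuckle of the door, a steel tube with upright axis, 24 mm long, bore 11 mm, outside 17 mm: this point is the centre of the bore's lower mouth, at y = 112 mm, z = 45 mm in the door's frame. Hung, it coincides with pin_upper. Axes as the door's
- knuckle_lower (a point): lower knuckle, the same tube 120 mm below, at y = 112 mm, z = -75 mm in the door's frame. Hung, it coincides with pin_lower. Axes as the door's
- door_free_edge (a point): middle of the door's free edge, opposite the hinge, in mid-thickness: y = -100 mm in the door's frame. With the door shut it lies at x = -109 mm in the cupboard's frame. Axes as the door's
- rack: fixed wooden rack on the bench, plank 220 mm (x) x 180 mm (y) x 20 mm with two combed rails that reach up to 54 mm; three slots 18 mm wide, at x = -58, 0, 58 mm, run along y. The door stands upright in one of them, its bottom edge 20 mm above the bench; kiln shelves stand in the two others. Origin under the plank's centre
- kiln_shelf_a: pale kiln shelf 10 x 150 x 100 mm standing upright on its long edge in the rack, its top 120 mm above the bench (90 mm below the door's top); origin at the middle of its lower edge. To be left alone
- kiln_shelf_b: the other kiln shelf, the same. To be left alone
- cup_a: clay cup 56 mm wide, 55 mm high, in the cupboard, to be left alone; origin under its base
- cup_b: the other clay cup in the cupboard
- vase: clay vase 150 mm high, 96 mm wide, on the bench, to be left alone; origin under its base
- bowl: clay bowl 120 mm wide, 50 mm high, on the bench, to be left alone; origin under its base
- glaze_jar: jar 64 mm wide, 85 mm high, on the bench, to be left alone; origin under its base
- brush: brush lying on the bench, to be left alone
- rib: flat wooden rib 100 x 45 x 6 mm lying on the bench, to be left alone

How it is judged:
On the way:
1. the door hangs open on its pins, both knuckles fully down (each within 6 mm of its pin's foot), free edge at least 60 mm from shut, and let go of (distance between knuckle_upper and pin_upper below 0.006 m and distance between knuckle_lower and pin_lower below 0.006 m and x of door_free_edge in the frame of cupboard below -0.169 m and contact force between door and the fingers below 0.1 N), for 0.2 s.
At the end, for the whole second after the job is handed in: the door hangs on both pins, each knuckle within 6 mm of its pin's foot, and is shut: its free edge within 8 mm of its shut place, at rest (distance between knuckle_upper and pin_upper below 0.006 m and distance between knuckle_lower and pin_lower below 0.006 m and x of door_free_edge in the frame of cupboard above -0.117 m and y of door_free_edge in the frame of cupboard below 0 m and linear speed of door below 0.02 m/s); the robot touches nothing.
It fails at once if the door is forced or banged against its pins or the cupboard (more than 60 N between them) (contact force between door and cupboard above 60 N).
It fails at once if the door is dropped onto its pins or swung hard: faster than 0.35 m/s at its centre while its upper knuckle is within 30 mm of its pin's foot (distance between knuckle_upper and pin_upper below 0.03 m and linear speed of door above 0.35 m/s).
It fails at once if a kiln shelf, cup, vase, bowl, jar, brush or rib is shifted by more than 30 mm (distance of any of kiln_shelf_a, kiln_shelf_b, cup_a, cup_b, vase, bowl, glaze_jar, brush, rib from where it was at the start of the episode above 0.03 m).
It also fails if it takes over 54 s, if anything falls off the work surface, if the arm or the gripper's body presses on something with over 40 N, if the wrist force passes 120 N, or if a joint passes its speed limit or range.

## Robot

A 7-joint arm with a two-finger parallel gripper is mounted at the origin on the work surface. World frame = base frame: x ahead of the robot, y to its left, z up, the work surface at z = 0. Lengths are in m, angles in rad, forces in N, time in s.
With the tool pointing down it reaches from about 0.35 to 0.9 m from the base axis. Payload 8.1 kg.
Tool frame: the origin (TCP) lies at the centre of the arm's flange, where the gripper is bolted on; the fingertips stand 178 mm ahead of it and the grasp point (between the pads) lies 159 mm ahead of it; z points along the fingers, y is the line along which they close (so a half turn about z gives the same grasp; the last joint's range is limited). The gripper opens to 92 mm and grips with 3 to 60 N. Pads are 19 mm wide; open, the fingers measure 130 mm over their backs; the gripper's body (75 mm by 190 mm) begins 47 mm behind the grasp point.
Start: joints at [-1.436, 0.434, 0.025, 1.573, -0.012, 1.134, -0.075], TCP at [0.147, 0.607, 0.405] pointing down, gripper open.
Joint ranges: [-2.62, 2.62], [-0.44, 2.09], [-1.27, 1.32], [0.08, 2.57], [-1.32, 4.46], [0.12, 2], [-2.74, 2.74]. Speed limits (rad/s): [2.22, 2.22, 3.01, 3.01, 3.14, 3.14, 3.14].

## Interface

Orientations are given as a rotation vector (axis times angle).
In Python, from cell import arm gives the robot as it stands. The module is installed in compiled form; this text tells all that it offers.
- The arm moves only by the shell command python3 -m inch 'ROWS' [FORCE]. ROWS is text: rows parted by semicolons, each of 5 numbers parted by spaces: the shift along the tool's x, y, z in m, then the turn about the tool's z in rad, then the finger opening in m, from 0 to 0.0918. In form: x y z roll fingers; .... A call has 1 to 5 rows; each row is the pose to reach, as a shift and turn from the pose commanded when the call began, along the tool's axes at that moment; what a row does not reach only later rows make up. A row lasts 1/10 s, in which the tool goes at most 50 mm and 8.59 degrees, less where a joint would pass 70% of its speed; a pose out of reach is approached as far as the arm can. A call with a gripper value outside its range is refused whole. The fingers move at their own pace and stop on an object; FORCE is the grip in N (left out, the last holds). Time passes only in rows, so rows that repeat a pose let the fingers close. It gives the time, the measured TCP pose, the force, the opening and the grip force at its end, in the units of the state.
- arm.observe(): the state, without advancing time (a new reading comes with each control period).
- arm.get_image(name): name is "scene" or "side" or "wrist"; returns the picture (384x512x3 uint8, red, green, blue); there is no depth.
- arm.get_calibration(name): a dict with "intrinsics" (3x3 intrinsics, pixels), "pose" (4x4, takes a point from camera to world coordinates). Camera axes: x right, y up, looking along -z (the intrinsics and any distortion apply to the point x, -y, -z); pixel columns grow to the right and rows downward; lengths in m; the calibration is good to about 2 mm. A picture is of the moment at which its call begins: read the wrist's pose just before it. get_calibration takes no time and is no camera call; for the wrist camera it gives the pose at the moment of the call.
- arm.sign_off(): hands the job in; it is judged then, once.
Trained networks look in the newest picture that a camera, given by its name, has taken for a name from the list of things; names that differ only in an ending like _2 or _b are one class to them, and where a whole thing is asked for, a point or a joint stands for the part that bears it (a point fixed in the world has none). Each returns a list of dicts, best first, with "conf" (0 to 1); they miss things now and then, are a little off and sometimes report something else, mostly with a low value. They report only what shows in the picture. A call takes as long as a camera call.
- arm.look_for(camera, query): "point" ([row, column] in pixels, amid what is visible of it).
- arm.silhouettes(camera, query): "region" (384x512 bool, what is visible of it) and "point" ([row, column] in pixels, amid what is visible of it).
- arm.place_of(camera, query): "point" ([row, column] in pixels: a listed point, or the origin of a listed thing).
The state is a dict: "clock": time; "joints": joint angles; "dq": joint speeds; "joint_efforts": joint torques, N m; "position": TCP position; "ee_rot": TCP orientation; "force": force on the tool from outside, world axes, zero at the start; "ft_torque": the same for the moment, N m; "width": opening from 0.0 (shut) to 1.0 (fully open); "gripper_force": force on a finger pad.
Only numpy, scipy, OpenCV 4.12 (cv2) and the standard library are available. Lean on these libraries where they do the work, as an engineer would, in place of code of your own. Each camera call takes 0.05 s, during which the arm holds its last target. There are 200 camera calls.

## Working session

There is one attempt and no reset: what is moved stays moved. The work goes in short steps, Python scripts to look and compute and a shell command to move; the robot and the scene stay as the last step left them, time stands still between calls to the robot, and variables do not carry over. Pictures are saved under pics/ and viewed, at most 11 in all, crops included, and the job is handed in when it is done.

```bash
mkdir -p pics; cat > h.py <<'E'
from cell import arm
import numpy as np, cv2
from scipy.spatial.transform import Rotation as R
def ray(cam,pt):
    c=arm.get_calibration(cam);K=np.array(c["intrinsics"]);T=np.array(c["pose"])
    r,cc=pt; d=np.linalg.inv(K)@[cc,r,1]; d=np.array([d[0],-d[1],-d[2]])
    return T[:3,3],T[:3,:3]@d
def atz(cam,pt,z):
    o,d=ray(cam,pt); return o+d*(z-o[2])/d[2]
def tri(p):
    A=np.zeros((3,3));b=np.zeros(3)
    rs=[ray(c,q) for c,q in p]
    for o,d in rs:
        d=d/np.linalg.norm(d);P=np.eye(3)-np.outer(d,d);A+=P;b+=P@o
    x=np.linalg.solve(A,b)
    return x,[np.linalg.norm(np.cross(x-o,d/np.linalg.norm(d))) for o,d in rs]
def proj(cam,X):
    c=arm.get_calibration(cam);K=np.array(c["intrinsics"]);T=np.array(c["pose"])
    p=np.linalg.inv(T)@np.append(X,1); u=K@[p[0],-p[1],-p[2]]; return u[1]/u[2],u[0]/u[2]
def snap(cam,name):
    im=arm.get_image(cam); cv2.imwrite(f"pics/{name}.png",im[:,:,::-1]); return im
E
python3 - <<'E'
from h import *
np.set_printoptions(precision=4,suppress=True)
s=arm.observe();print(s["clock"],s["position"],s["ee_rot"],R.from_rotvec(s["ee_rot"]).as_matrix())
ims=[snap(c,c+"0") for c in("scene","side","wrist")]
cv2.imwrite("pics/all.png",np.hstack(ims[:2])[:,:,::-1])
for c in("scene","side","wrist"):
    print(c,arm.get_calibration(c)["pose"][:3,3] if c!="x" else 0, arm.get_calibration(c)["intrinsics"])
Q=["pin_upper","pin_lower","door","knuckle_upper","knuckle_lower","door_free_edge","rack","cupboard","kiln_shelf_a"]
for q in Q:
    for c in("scene","side"):
        print(q,c,[(np.round(d["point"],1),round(d["conf"],2)) for d in arm.place_of(c,q)][:3])
E
```

```text
0.0 [0.1472 0.6072 0.404 ] [-0.3727 -3.1194  0.0025] [[-0.9719  0.2356 -0.0002]
 [ 0.2356  0.9719 -0.0016]
 [-0.0001 -0.0016 -1.    ]]
scene [0.6526 0.3912 1.2107] [[416.7195   0.     256.801 ]
 [  0.     416.7195 191.028 ]
 [  0.       0.       1.    ]]
side [0.4386 0.7235 0.8674] [[371.7021   0.     260.7451]
 [  0.     371.7021 196.7819]
 [  0.       0.       1.    ]]
wrist [0.066  0.6266 0.3836] [[307.6519   0.     258.0902]
 [  0.     307.6519 193.8708]
 [  0.       0.       1.    ]]
pin_upper scene [(array([220.8, 289.2]), 0.62), (array([110.3, 224.4]), 0.59)]
pin_upper side [(array([133.3, 268.5]), 0.87), (array([155.6, 227.3]), 0.17)]
pin_lower scene [(array([132.8, 232.2]), 0.66)]
pin_lower side [(array([163. , 269.1]), 0.73)]
door scene [(array([250.1, 319.7]), 0.66)]
door side [(array([265.8, 288.3]), 0.85)]
knuckle_upper scene [(array([208.8, 291.7]), 0.61)]
knuckle_upper side [(array([221.5, 282.2]), 0.67)]
knuckle_lower scene [(array([223.2, 287.2]), 0.66)]
knuckle_lower side [(array([247.3, 282.6]), 0.71)]
door_free_edge scene [(array([277.9, 340.9]), 0.65)]
door_free_edge side [(array([162.7, 270.2]), 0.73), (array([306.7, 297.4]), 0.58)]
rack scene [(array([263.9, 297.3]), 0.75), (array([247.9, 318.1]), 0.71), (array([208.5, 292.5]), 0.66)]
rack side [(array([294.6, 264.7]), 0.79)]
cupboard scene [(array([ 96.2, 248.8]), 0.61)]
cupboard side [(array([155.1, 302.1]), 0.76), (array([154.2, 228.3]), 0.37)]
kiln_shelf_a scene [(array([276. , 282.6]), 0.91), (array([265.7, 296.6]), 0.64)]
kiln_shelf_a side [(array([289.4, 245.2]), 0.81), (array([289.5, 263.6]), 0.74), (array([155.1, 299.9]), 0.45)]
```

View pics/scene0.png

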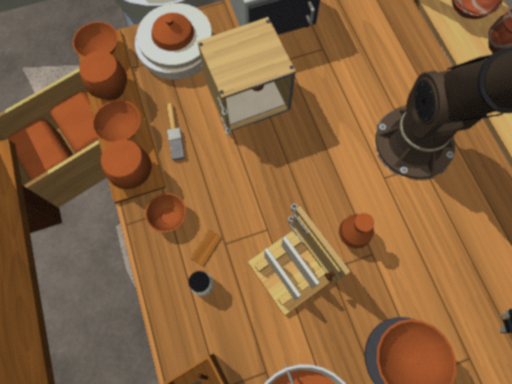

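View pics/side0.png

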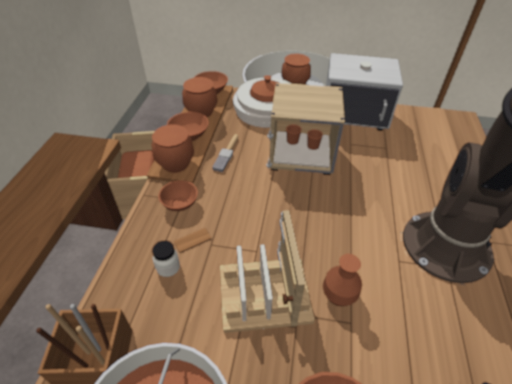

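The scene picture shows the door in the rack's right-hand slot, by the vase, with its knuckles at about (210,292) and the knob at the other end. The cupboard is at (75,248) with its hinge side on the left, pins at about (110,224) and (130,230). The side view agrees.

```bash
python3 - <<'E'
from h import *
np.set_printoptions(precision=4,suppress=True)
def t(n,a,b): x,r=tri([("scene",a),("side",b)]);print(n,x,np.round(r,4));return x
pu=t("pu",(110.3,224.4),(133.3,268.5)); pl=t("pl",(132.8,232.2),(163,269.1))
ku=t("ku",(208.8,291.7),(221.5,282.2)); kl=t("kl",(223.2,287.2),(247.3,282.6))
d=t("door",(250.1,319.7),(265.8,288.3)); fe=t("fe",(277.9,340.9),(306.7,297.4)); r=t("rack",(263.9,297.3),(294.6,264.7))
c=t("cup",(96.2,248.8),(155.1,302.1))
print("pu z.160",atz("scene",(110.3,224.4),.16),atz("side",(133.3,268.5),.16))
print("pl z.04",atz("scene",(132.8,232.2),.04),atz("side",(163,269.1),.04))
print("ku z.16",atz("scene",(208.8,291.7),.16),atz("side",(221.5,282.2),.16))
print("kl z.04",atz("scene",(223.2,287.2),.04),atz("side",(247.3,282.6),.04))
print("fe .115",atz("scene",(277.9,340.9),.115),atz("side",(306.7,297.4),.115))
print("cup0",atz("scene",(96.2,248.8),0),atz("side",(155.1,302.1),0))
for n in("vase","bowl","glaze_jar","brush","rib","cup_a"):
  for cam in("scene","side"):
    for q in arm.place_of(cam,n)[:2]: print(n,cam,q["conf"],atz(cam,q["point"],0))
for cam in("scene","side"):
  for n in("cupboard","door"):
    q=arm.silhouettes(cam,n)[0]; cs=cv2.findContours(q["region"].astype(np.uint8),0,2)[0]
    k=max(cs,key=cv2.contourArea); print(cam,n,q["conf"],cv2.approxPolyDP(k,3,True)[:,0].tolist())
E
```

```text
pu [ 0.555  -0.2119  0.1675] [0.0019 0.0019]
pl [ 0.5461 -0.1879  0.0672] [0.0018 0.0018]
ku [0.4709 0.1175 0.1456] [0.0002 0.0002]
kl [0.4715 0.1232 0.0392] [0.0089 0.0089]
door [0.4409 0.2445 0.1439] [0. 0.]
fe [0.4096 0.3258 0.1136] [0.0003 0.0003]
rack [ 0.4898  0.2413 -0.0077] [0.0025 0.0025]
cup [ 0.4444 -0.3375 -0.007 ] [0.0014 0.0014]
pu z.160 [ 0.5524 -0.2172  0.16  ] [ 0.5579 -0.2206  0.16  ]
pl z.04 [ 0.5418 -0.2025  0.04  ] [ 0.5513 -0.2177  0.04  ]
ku z.16 [0.4731 0.1211 0.16  ] [0.4704 0.1297 0.16  ]
kl z.04 [0.4801 0.1267 0.04  ] [0.4633 0.1196 0.04  ]
fe .115 [0.4102 0.326  0.115 ] [0.4095 0.3264 0.115 ]
cup0 [ 0.4442 -0.334   0.    ] [ 0.4456 -0.3281 -0.    ]
vase scene 0.83 [0.3016 0.2215 0.    ]
vase side 0.89 [0.2972 0.2217 0.    ]
vase side 0.51 [ 0.4011 -0.3667  0.    ]
bowl scene 0.81 [ 0.8073 -0.0157  0.    ]
bowl scene 0.71 [0.415 0.206 0.   ]
bowl side 0.92 [ 0.8061 -0.0241  0.    ]
bowl side 0.48 [0.4617 0.092  0.    ]
glaze_jar scene 0.89 [0.7671 0.2086 0.    ]
glaze_jar side 0.88 [ 0.7678  0.2031 -0.    ]
brush scene 0.65 [ 0.7191 -0.2909  0.    ]
brush scene 0.33 [ 0.4397 -0.3308  0.    ]
brush side 0.54 [ 0.7144 -0.2819  0.    ]
brush side 0.24 [0.4912 0.2333 0.    ]
rib scene 0.72 [ 0.5329 -0.3103  0.    ]
rib scene 0.71 [0.7293 0.1093 0.    ]
rib side 0.83 [0.7218 0.1028 0.    ]
cup_a scene 0.68 [0.5427 0.2712 0.    ]
cup_a scene 0.52 [ 0.5456 -0.3072  0.    ]
cup_a side 0.74 [ 0.4818 -0.4038  0.    ]
cup_a side 0.55 [ 0.3995 -0.4005  0.    ]
scene cupboard 0.9 [[267, 18], [197, 42], [206, 85], [226, 134], [290, 108], [294, 71]]Traceback (most recent call last):
  File "<stdin>", line 19, in <module>
IndexError: list index out of range
```

View pics/wrist0.png

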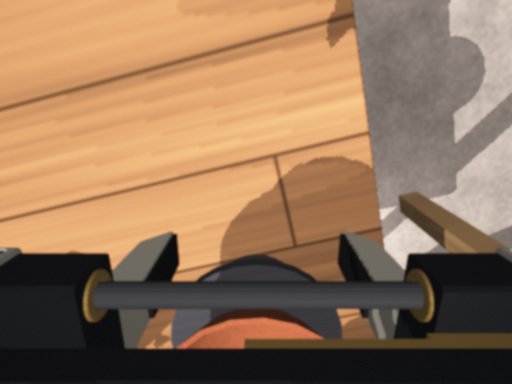

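```bash
cat >> h.py <<'E'
np.set_printoptions(precision=4,suppress=True)
def goto(p,yaw=None):
    """print shift in tool axes (and roll) to reach TCP p, tool-x heading yaw (deg)"""
    s=arm.observe();M=R.from_rotvec(s["ee_rot"]).as_matrix()
    h=np.degrees(np.arctan2(M[1,0],M[0,0])); r=0 if yaw is None else -((yaw-h+180)%360-180)
    print("t",round(s["clock"],2),"at",np.array(s["position"]),"head",round(h,2),"shift",M.T@(np.array(p)-s["position"]),"roll",round(np.radians(r),4),"F",np.array(s["force"]),"q",np.array(s["joints"]),"w",s["width"])
E
python3 -m inch '-0.034 -0.034 -0.01 0 0.09;-0.068 -0.068 -0.02 0 0.09;-0.1 -0.1 -0.02 0 0.09;-0.13 -0.13 -0.02 0 0.09;-0.16 -0.16 -0.02 0 0.09'
python3 -m inch '-0.034 -0.034 0 0 0.09;-0.068 -0.068 0 0 0.09;-0.1 -0.1 0 0 0.09;-0.13 -0.13 0 0 0.09;-0.16 -0.16 0 0 0.09'
python3 -m inch '-0.034 -0.034 0 0.14 0.09;-0.068 -0.068 0 0.28 0.09;-0.1 -0.1 0 0.42 0.09;-0.13 -0.13 0 0.56 0.09;-0.16 -0.16 0 0.7 0.09'
python3 -c "
from h import *
goto((0.5,0.03,0.42),106.6)"
```

```text
clock: 2.25
position: [0.2658, 0.4125, 0.425]
ee_rot: [0.373, 3.119, 0.001]
force: [0.6, -0.0, -0.2]
width: 0.98
gripper_force: 0.0
clock: 2.75
position: [0.3834, 0.2192, 0.4251]
ee_rot: [0.373, 3.119, 0.001]
force: [0.2, -0.0, 0.3]
width: 0.981
gripper_force: 0.0
clock: 3.25
position: [0.5012, 0.026, 0.4251]
ee_rot: [1.428, 2.798, 0.001]
force: [-0.0, -0.3, -1.3]
width: 0.977
gripper_force: 0.0
t 3.25 at [0.5012 0.026  0.4251] head 125.93 shift [0.0039 0.0013 0.0051] roll 0.3374 F [-0.032  -0.3461 -1.3405] q [-0.579   0.2207  0.5148  1.8689 -0.1228  1.0821  0.6102] w 0.977151364957116
```

```bash
python3 -m inch '0 0 0 0.14 0.09;0 0 0 0.28 0.09;0 0 0 0.337 0.09;0 0 0 0.337 0.09' >/dev/null
python3 - <<'E'
from h import *
snap("wrist","w1"); print(arm.get_calibration("wrist")["pose"])
goto((0.5,0.03,0.42),106.6)
for q,z in(("knuckle_upper",.16),("knuckle_lower",.04),("door_free_edge",.115),("rack",0),("door",.115)):
  for d in arm.place_of("wrist",q)[:2]: print(q,d["conf"],np.array(d["point"]),atz("wrist",d["point"],z))
E
```

```text
[[ 0.9559 -0.2794 -0.0902  0.4766]
 [ 0.2936  0.9088  0.2964  0.1079]
 [-0.0009 -0.3098  0.9508  0.4043]
 [ 0.      0.      0.      1.    ]]
t 3.7 at [0.5006 0.0279 0.4248] head 107.05 shift [0.0022 0.     0.0048] roll 0.0078 F [-0.5962 -0.2578  0.5646] q [-0.6273  0.2242  0.5709  1.8732 -0.1365  1.0826  0.294 ] w 0.9789342799130594
knuckle_upper 0.65 [ 72.2 254.1] [0.4691 0.1214 0.16  ]
knuckle_lower 0.56 [ 81.4 255.7] [0.4699 0.1195 0.04  ]
door 0.69 [ 84.  504.1] [0.6822 0.1794 0.115 ]
```

View pics/w1.png

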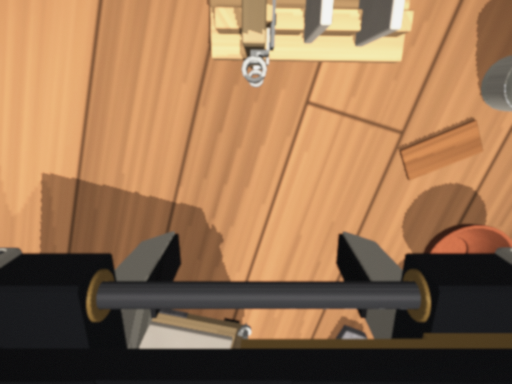

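The wrist picture shows the door's upper knuckle as a ring at about (68,254). A cupboard hinge pin is visible at (332,245).

```bash
python3 - <<'E'
import cv2
im=cv2.imread("pics/w1.png")[0:100,195:305]
cv2.imwrite("pics/w1c.png",cv2.resize(im,None,fx=6,fy=6,interpolation=cv2.INTER_CUBIC))
E
python3 -m inch '0.01 0 0 0 0.09' >/dev/null; python3 -c "
from h import *
goto((0.585,-0.309,0.425),107)"
```

```text
t 4.05 at [0.4978 0.0366 0.4249] head 106.86 shift [-0.356  -0.0168  0.    ] roll -0.0024 F [0.6227 0.8234 0.1544] q [-0.6441  0.2193  0.5667  1.8778 -0.1322  1.0811  0.2684] w 0.9858835054804472
```

View pics/w1c.png

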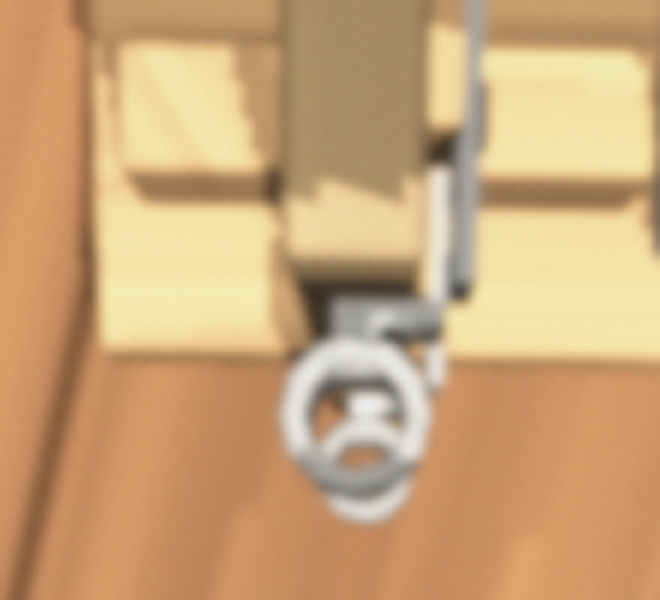

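The crop shows the upper knuckle's top ring centred at pixel (68.4, 253.8). The door's top edge runs straight up the image, so its heading equals the tool's, 107°.

```bash
python3 -m inch '-0.045 -0.002 0 0 0.09;-0.09 -0.004 0 0 0.09;-0.13 -0.006 0 0 0.09;-0.17 -0.008 0 0 0.09;-0.2 -0.01 0 0 0.09' >/dev/null
python3 -m inch '-0.045 -0.002 0 0 0.09;-0.09 -0.004 0 0 0.09;-0.13 -0.006 0 0 0.09;-0.155 -0.007 0 0 0.09;-0.155 -0.007 0 0 0.09'
python3 - <<'E'
from h import *
goto((0.585,-0.309,0.425),107)
print(arm.get_calibration("wrist")["pose"])
im=snap("wrist","w2")[:,:,::-1]
goto((0.585,-0.309,0.425),107)
for q,z in(("pin_upper",.16),("pin_lower",.04)):
  for d in arm.place_of("wrist",q)[:2]: print(q,d["conf"],np.array(d["point"]),atz("wrist",d["point"],z))
o=np.vstack([cv2.resize(im[0:90,190:320],None,fx=4,fy=4,interpolation=cv2.INTER_CUBIC)[:,:512],im[0:200]])
cv2.imwrite("pics/w2c.png",o)
E
```

```text
clock: 5.05
position: [0.5846, -0.3104, 0.4243]
ee_rot: [1.875, 2.52, -0.004]
force: [-0.3, -0.0, 1.0]
width: 0.976
gripper_force: 0.0
t 5.05 at [ 0.5846 -0.3104  0.4243] head 106.71 shift [ 0.0012  0.0007 -0.0007] roll -0.005 F [-0.2699 -0.0041  0.9765] q [ 0.0123  0.5312  0.635   1.4824 -0.3216  1.2336  0.9796] w 0.9761230783831168
[[ 0.9576 -0.2743 -0.0875  0.561 ]
 [ 0.2879  0.9097  0.2991 -0.2302]
 [-0.0025 -0.3116  0.9502  0.4036]
 [ 0.      0.      0.      1.    ]]
t 5.1 at [ 0.5849 -0.3082  0.4242] head 106.82 shift [-0.0008 -0.0001 -0.0008] roll -0.0031 F [ 0.1713 -0.3375  0.3383] q [ 0.0099  0.5298  0.6336  1.4843 -0.3217  1.2337  0.9785] w 0.9799773765113247
pin_upper 0.89 [ 65.2 260.5] [ 0.5568 -0.2069  0.16  ]
pin_lower 0.88 [ 72.4 257.1] [ 0.5533 -0.2044  0.04  ]
```

View pics/w2c.png

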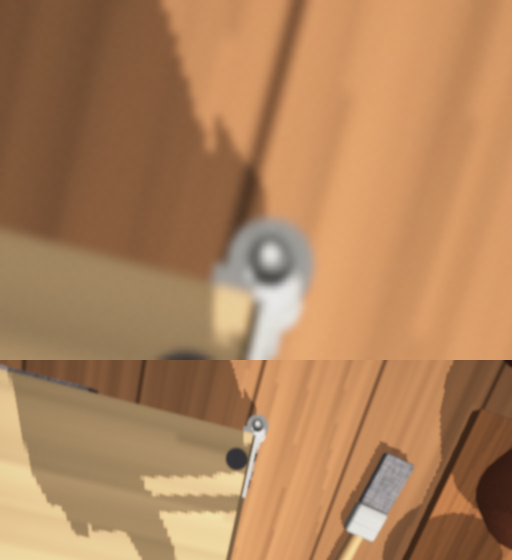

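The pin picture shows the collar centred at pixel (63.9, 257) with the bright pin tip within 0.5 px of it. I'll take it again now the arm has settled, with an automatic circle fit.

```bash
cat >> h.py <<'E'
def circ(im,r0,c0,rmin,rmax,f=6,hw=16):
    r0,c0=int(r0),int(c0); a=max(r0-hw,0); b=c0-hw
    g=cv2.cvtColor(im[a:r0+hw,b:c0+hw],cv2.COLOR_RGB2GRAY); g=cv2.resize(g,None,fx=f,fy=f,interpolation=cv2.INTER_CUBIC)
    h=cv2.HoughCircles(cv2.GaussianBlur(g,(7,7),0),cv2.HOUGH_GRADIENT,1,20,param1=80,param2=12,minRadius=int(rmin*f),maxRadius=int(rmax*f))
    return [] if h is None else [(round((y+.5)/f-.5+a,2),round((x+.5)/f-.5+b,2),round(r/f,2)) for x,y,r in h[0][:3]]
E
python3 - <<'E'
from h import *
for n,p in(("w1",(68,254)),("w2",(64,257))):
    print(n,circ(cv2.imread(f"pics/{n}.png")[:,:,::-1],*p,8,14),circ(cv2.imread(f"pics/{n}.png")[:,:,::-1],*p,3,7))
c0=arm.get_calibration("wrist")["pose"]; im=snap("wrist","w3"); c1=arm.get_calibration("wrist")["pose"]
print(c0[:3,3],c1[:3,3]); print(circ(im,64,257,8,14),circ(im,64,257,3,7))
goto((0.5,0.03,0.42),107)
for f in circ(im,64,257,8,14)[:1]: print(atz("wrist",f[:2],.16),atz("wrist",f[:2],.182))
E
```

```text
w1 [(np.float32(69.17), np.float32(253.83), np.float32(13.33)), (np.float32(73.83), np.float32(255.5), np.float32(8.6))] [(np.float32(67.5), np.float32(252.17), np.float32(5.48)), (np.float32(76.0), np.float32(255.0), np.float32(6.9)), (np.float32(67.17), np.float32(255.67), np.float32(5.85))]
w2 [(np.float32(61.83), np.float32(257.33), np.float32(8.38))] [(np.float32(64.5), np.float32(256.67), np.float32(6.48))]
[ 0.5613 -0.2257  0.4039] [ 0.5613 -0.2253  0.4041]
[(np.float32(73.5), np.float32(251.0), np.float32(8.77))] [(np.float32(73.5), np.float32(254.5), np.float32(4.88)), (np.float32(69.0), np.float32(249.17), np.float32(4.3)), (np.float32(70.0), np.float32(254.83), np.float32(3.4))]
t 5.25 at [ 0.5854 -0.3054  0.4245] head 107.06 shift [0.3456 0.0168 0.005 ] roll 0.0011 F [-0.2855  0.0142  0.2611] q [ 0.0064  0.5278  0.6321  1.486  -0.322   1.2337  0.9785] w 0.9781843424067682
[ 0.5519 -0.213   0.16  ] [ 0.5527 -0.2141  0.182 ]
```

```bash
python3 -m inch '0 0 0 0 0.09;0 0 0 0 0.09;0 0 0 0 0.09' | sed -n 1,2p
python3 - <<'E'
from h import *
c0=arm.get_calibration("wrist")["pose"]; snap("wrist","p4"); np.save("p4.npy",c0); print(c0[:3,3],arm.get_calibration("wrist")["pose"][:3,3])
goto((0.5,0.027,0.425),107)
E
python3 -m inch '0.045 0.002 0 0 0.09;0.09 0.004 0 0 0.09;0.13 0.006 0 0 0.09;0.155 0.007 0 0 0.09;0.18 0.009 0 0 0.09' >/dev/null
python3 -m inch '0.045 0.002 0 0 0.09;0.09 0.004 0 0 0.09;0.13 0.006 0 0 0.09;0.155 0.007 0 0 0.09;0.162 0.0078 0 0 0.09' >/dev/null
python3 -m inch '0 0 0 0 0.09;0 0 0 0 0.09;0 0 0 0 0.09;0 0 0 0 0.09' | sed -n 1,3p
python3 - <<'E'
from h import *
c0=arm.get_calibration("wrist")["pose"]; snap("wrist","k4"); np.save("k4.npy",c0); print(c0[:3,3],arm.get_calibration("wrist")["pose"][:3,3])
goto((0.5,0.027,0.425),107)
o=[]
for n in("p4","k4"):
    o.append(cv2.resize(cv2.imread(f"pics/{n}.png")[40:120,215:295],None,fx=5,fy=5,interpolation=cv2.INTER_CUBIC))
cv2.imwrite("pics/pk4.png",np.hstack(o))
E
```

```text
clock: 5.55
position: [0.5851, -0.3064, 0.4249]
[ 0.5611 -0.2263  0.4044] [ 0.5611 -0.2265  0.4044]
t 5.6 at [ 0.5851 -0.3066  0.4249] head 107.0 shift [ 0.3439  0.0162 -0.0001] roll -0.0001 F [ 1.2231 -0.585   0.3121] q [ 0.0074  0.5279  0.6335  1.4852 -0.3218  1.2337  0.9792] w 0.9817232576630334
clock: 7.0
position: [0.5015, 0.0236, 0.4248]
ee_rot: [1.872, 2.522, -0.0]
[0.4778 0.1037 0.4042] [0.4777 0.1039 0.4042]
t 7.05 at [0.5015 0.0238 0.4247] head 106.84 shift [ 0.0035 -0.0005 -0.0003] roll -0.0028 F [ 0.7137 -0.1174  0.0488] q [-0.6414  0.228   0.6     1.8733 -0.1446  1.0834  0.3086] w 0.9825075951338528
```

View pics/pk4.png

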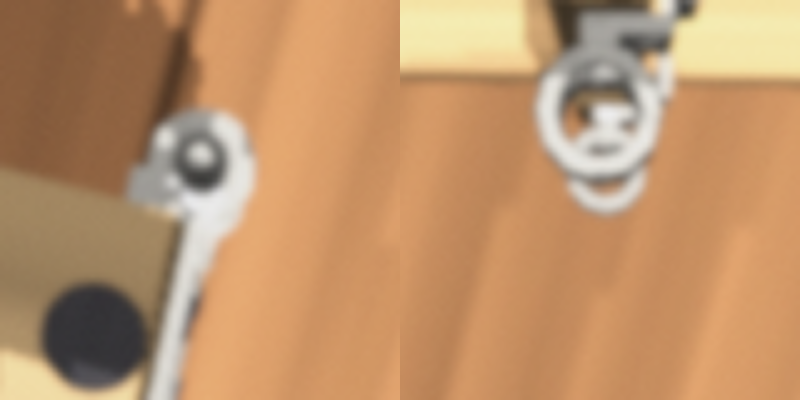

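Pin tip centre is at pixel (70.6, 255.2) in p4. The knuckle's top ring centre is at (62.6, 254.6) in k4.

```bash
python3 - <<'E'
from h import *
K=np.array(arm.get_calibration("wrist")["intrinsics"])
def W(f,pt,z):
    T=np.load(f); d=np.linalg.inv(K)@[pt[1],pt[0],1]; d=T[:3,:3]@[d[0],-d[1],-d[2]]; return T[:3,3]+d*(z-T[2,3])/d[2]
p=W("p4.npy",(70.6,255.2),.182); k=W("k4.npy",(62.6,254.6),.184); print("pin",p,"col",W("p4.npy",(72,254.8),.16),"kn",k,"diff",p-k)
h=np.radians(107); ux=np.array([np.cos(h),np.sin(h),0])
g=k+ux*.112; print("grasp centre",g)
goto((g[0],g[1],.39),107)
E
```

```text
pin [ 0.5548 -0.2128  0.182 ] col [ 0.5542 -0.2125  0.16  ] kn [0.4698 0.1216 0.184 ] diff [ 0.0851 -0.3344 -0.002 ]
grasp centre [0.437  0.2287 0.184 ]
t 7.05 at [0.5015 0.0238 0.4247] head 106.84 shift [ 0.2148 -0.0023  0.0346] roll -0.0028 F [ 0.7137 -0.1174  0.0488] q [-0.6414  0.228   0.6     1.8733 -0.1446  1.0834  0.3086] w 0.9825075951338528
```

```bash
python3 -m inch '0.045 -0.001 0 0 0.09;0.09 -0.002 0 0 0.09;0.135 -0.002 0 0 0.09;0.18 -0.002 0 0 0.09;0.21 -0.002 0 0 0.09' >/dev/null
python3 -m inch '0 0 0.02 0 0.09;0 0 0.045 0 0.09;0 0 0.071 0 0.09;0 0 0.071 0 0.09;0 0 0.071 0 0.09'
python3 -m inch '0 0 0 0 0.04;0 0 0 0 0.02;0 0 0 0 0.01;0 0 0 0 0.005;0 0 0 0 0.005' 50
python3 -m inch '0 0 0 0 0.005;0 0 0 0 0.005;0 0 0 0 0.005' 60
python3 -c "
from h import *
goto((0.438,0.224,0.354),107)"
```

```text
clock: 8.05
position: [0.4385, 0.2248, 0.3541]
ee_rot: [1.871, 2.524, -0.001]
force: [-0.2, 0.0, 0.6]
width: 0.983
gripper_force: 0.0
clock: 8.55
position: [0.4382, 0.2252, 0.354]
ee_rot: [1.87, 2.525, 0.001]
force: [0.2, -0.3, 1.0]
width: 0.596
gripper_force: 0.0
clock: 8.85
position: [0.4382, 0.2252, 0.3537]
ee_rot: [-1.87, -2.525, 0.0]
force: [-0.8, 0.4, 1.2]
width: 0.333
gripper_force: 0.0
t 8.85 at [0.4382 0.2252 0.3537] head 106.96 shift [-0.0011 -0.0005 -0.0003] roll -0.0008 F [-0.7982  0.358   1.244 ] q [-0.9517  0.2847  0.4619  1.9838 -0.1595  0.9079 -0.1113] w 0.33274360713623863
```

```bash

python3 -m inch '0 0 0 0 0.005;0 0 0 0 0.005;0 0 0 0 0.005;0 0 0 0 0.005;0 0 0 0 0.005' 60
python3 -m inch '0 0 -0.01 0 0.005;0 0 -0.02 0 0.005;0 0 -0.03 0 0.005;0 0 -0.04 0 0.005;0 0 -0.05 0 0.005'
python3 -m inch '0 0 0 0 0.005;0 0 0 0 0.005'
python3 - <<'E'
from h import *
snap("side","s5"); snap("scene","c5"); snap("wrist","w5")
a=cv2.imread("pics/s5.png")[150:340,190:350];b=cv2.imread("pics/c5.png")[180:330,250:390];w=cv2.imread("pics/w5.png")[100:384]
a=cv2.resize(a,(400,475));b=cv2.resize(b,(390,418));b=cv2.copyMakeBorder(b,0,57,0,0,0)
cv2.imwrite("pics/l5.png",np.hstack([a,b]))
goto((0.438,0.224,0.354),107)
E
```

```text
clock: 9.35
position: [0.4382, 0.2252, 0.3537]
ee_rot: [1.87, 2.525, 0.0]
force: [-0.1, -0.8, -1.6]
width: 0.149
gripper_force: 59.9
clock: 9.85
position: [0.4379, 0.2251, 0.4047]
ee_rot: [-1.869, -2.524, 0.0]
force: [0.9, -0.1, -5.1]
width: 0.15
gripper_force: 59.9
clock: 10.05
position: [0.438, 0.2252, 0.4039]
ee_rot: [-1.869, -2.525, -0.001]
force: [-0.9, 0.2, -5.7]
width: 0.149
gripper_force: 59.9
t 10.2 at [0.4379 0.2251 0.4032] head 106.96 shift [-0.0011 -0.0002  0.0492] roll -0.0007 F [ 0.0799 -0.2292 -5.3734] q [-0.9747  0.2247  0.477   1.9187 -0.1197  1.0268 -0.1496] w 0.1466227822698083
```

View pics/l5.png

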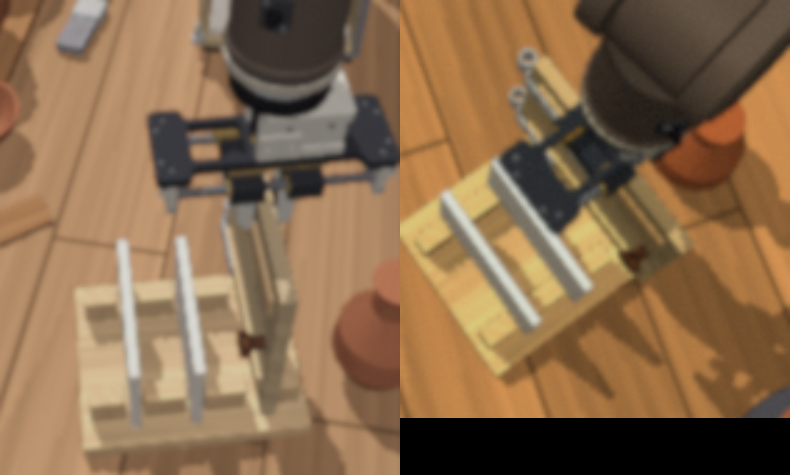

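The door is held, lifted clear of the rack and upright. Now the transfer to above the pins.

```bash

python3 -m inch '-0.03 -0.001 0 0 0.005;-0.065 -0.003 0 0 0.005;-0.1 -0.005 0 0 0.005;-0.135 -0.006 0 0 0.005;-0.17 -0.008 0 0 0.005' >/dev/null
python3 -m inch '-0.035 -0.002 0 0 0.005;-0.07 -0.003 0 0 0.005;-0.1 -0.005 0 0 0.005;-0.125 -0.006 0 0 0.005;-0.14 -0.007 0 0 0.005' >/dev/null
python3 -m inch '-0.01 0 0 0 0.005;-0.02 -0.001 0 0 0.005;-0.02 -0.001 0 0 0.005;-0.02 -0.001 0 0 0.005;-0.02 -0.001 0 0 0.005'
python3 -c "
from h import *
goto((0.5233,-0.1092,0.40),107)"
```

```text
clock: 11.7
position: [0.5191, -0.0942, 0.4036]
ee_rot: [-1.868, -2.525, -0.0]
force: [-0.3, -0.5, -4.1]
width: 0.147
gripper_force: 59.9
t 11.7 at [ 0.5191 -0.0942  0.4036] head 107.03 shift [-0.0156 -0.0003  0.0036] roll 0.0005 F [-0.3286 -0.4895 -4.0949] q [-0.4123  0.3043  0.6364  1.8487 -0.2067  1.0552  0.602 ] w 0.14739419995848052
```

```bash

python3 -m inch '-0.008 0 0 0 0.005;-0.0155 0 0 0 0.005;-0.0155 0 0 0 0.005;-0.0155 0 0 0 0.005;-0.0155 0 0 0 0.005' | sed -n 1,4p
python3 - <<'E'
from h import *
goto((0.5233,-0.1092,0.40),107)
snap("side","s6"); snap("scene","c6")
for c in("side","scene"):
  for q in("knuckle_upper","knuckle_lower","pin_upper","pin_lower"):
    print(c,q,[(np.round(d["point"],1),round(d["conf"],2)) for d in arm.place_of(c,q)][:2])
for c in ("side","scene"):
  print(c,"pred ku",proj(c,(.5548,-.2128,.209)),"kl",proj(c,(.5548,-.2128,.089)))
a=cv2.imread("pics/s6.png")[90:190,230:330];b=cv2.imread("pics/c6.png")[70:170,190:290]
cv2.imwrite("pics/l6.png",cv2.resize(np.hstack([a,b]),None,fx=4,fy=4,interpolation=cv2.INTER_CUBIC))
E
```

```text
clock: 12.2
position: [0.5236, -0.1102, 0.4037]
ee_rot: [1.87, 2.524, -0.0]
force: [0.4, -0.0, -4.0]
t 12.2 at [ 0.5236 -0.1102  0.4037] head 106.94 shift [ 0.001  -0.      0.0037] roll -0.0011 F [ 0.3765 -0.0274 -4.0026] q [-0.3806  0.3187  0.64    1.8318 -0.2156  1.061   0.6369] w 0.14847590971993416
side knuckle_upper []
side knuckle_lower [(array([154.3, 267.8]), 0.68), (array([237.7, 192. ]), 0.25)]
side pin_upper [(array([160. , 275.8]), 0.71)]
side pin_lower []
scene knuckle_upper [(array([102.8, 223.5]), 0.75)]
scene knuckle_lower [(array([122.8, 227.8]), 0.93)]
scene pin_upper [(array([114. , 224.8]), 0.71), (array([132.6, 175.2]), 0.44)]
scene pin_lower []
side pred ku (np.float64(121.80124248369356), np.float64(269.660262609454)) kl (np.float64(152.5064650299563), np.float64(268.34874166597433))
scene pred ku (np.float64(102.77171754800521), np.float64(222.5904933741377)) kl (np.float64(123.7175247407321), np.float64(226.02191463504852))
```

View pics/l6.png

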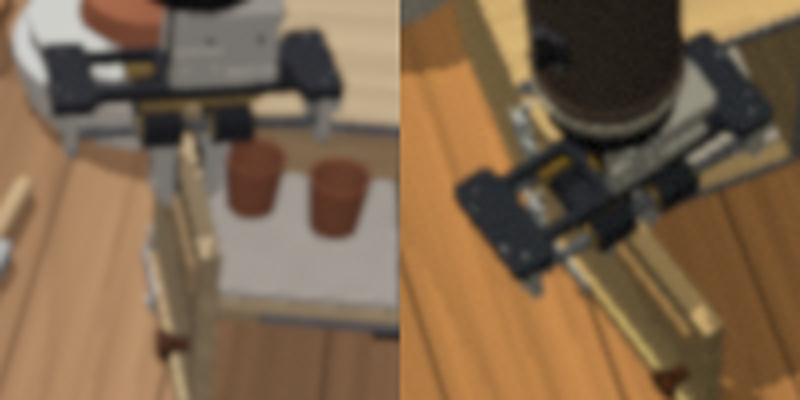

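The side and scene crops show the door at the cupboard's hinge corner. The detected knuckles agree with the prediction within 2 px, so I'll lower in stages while watching the force.

```bash

python3 -m inch '0.0005 0 0.007 0 0.005;0.0005 0 0.014 0 0.005;0.0005 0 0.02 0 0.005;0.0005 0 0.025 0 0.005;0.0005 0 0.025 0 0.005'
python3 -m inch '0 0 0.002 0 0.005;0 0 0.004 0 0.005;0 0 0.006 0 0.005;0 0 0.008 0 0.005;0 0 0.008 0 0.005'
python3 -c "
from h import *
s=arm.observe();print(s['force'],s['ft_torque']);goto((0.5233,-0.1092,0.3537),107)"
```

```text
clock: 13.2
position: [0.5232, -0.1094, 0.3778]
ee_rot: [-1.869, -2.523, 0.002]
force: [0.6, -0.0, -6.1]
width: 0.149
gripper_force: 59.9
clock: 13.7
position: [0.5234, -0.1094, 0.3705]
ee_rot: [-1.869, -2.524, 0.0]
force: [0.4, -0.8, -5.1]
width: 0.148
gripper_force: 59.9
[ 0.3951 -0.8101 -5.0567] [-0.0942  0.0654 -0.0289]
t 13.7 at [ 0.5234 -0.1094  0.3705] head 106.96 shift [ 0.0002 -0.      0.0168] roll -0.0008 F [ 0.3951 -0.8101 -5.0567] q [-0.3639  0.355   0.6243  1.8757 -0.2458  0.9882  0.6633] w 0.14762590100503317
```

```bash

python3 -m inch '0 0 0.002 0 0.005;0 0 0.004 0 0.005;0 0 0.006 0 0.005;0 0 0.008 0 0.005;0 0 0.008 0 0.005'
python3 -m inch '0 0 0.0015 0 0.005;0 0 0.003 0 0.005;0 0 0.0045 0 0.005;0 0 0.005 0 0.005;0 0 0.005 0 0.005'
```

```text
clock: 14.2
position: [0.5234, -0.1094, 0.3624]
ee_rot: [-1.869, -2.524, 0.0]
force: [-0.1, 0.2, -5.0]
width: 0.149
gripper_force: 59.9
clock: 14.7
position: [0.5234, -0.1095, 0.3576]
ee_rot: [-1.87, -2.525, 0.0]
force: [0.2, -0.1, -4.3]
width: 0.152
gripper_force: 59.9
```

Only the door's weight shows, with no side force, and 4 mm remain.

```bash

python3 -m inch '0 0 0.001 0 0.005;0 0 0.002 0 0.005;0 0 0.003 0 0.005;0 0 0.003 0 0.005;0 0 0.003 0 0.005'
python3 -m inch '0 0 0.0005 0 0.005;0 0 0.001 0 0.005;0 0 0.001 0 0.005'
```

```text
clock: 15.2
position: [0.5234, -0.1095, 0.3547]
ee_rot: [-1.87, -2.525, 0.0]
force: [-0.5, 1.0, -4.3]
width: 0.151
gripper_force: 59.9
clock: 15.5
position: [0.5235, -0.1095, 0.3537]
ee_rot: [1.87, 2.525, 0.0]
force: [0.9, 0.1, -3.8]
width: 0.151
gripper_force: 59.9
```

```bash

python3 -m inch '0 0 0.0005 0 0.005;0 0 0.001 0 0.005;0 0 0.001 0 0.005'
python3 -m inch '0 0 0.0005 0 0.005;0 0 0.001 0 0.005;0 0 0.001 0 0.005'
```

```text
clock: 15.8
position: [0.5237, -0.1094, 0.3532]
ee_rot: [1.869, 2.524, 0.001]
force: [-1.9, 3.2, 4.3]
width: 0.148
gripper_force: 59.9
clock: 16.1
position: [0.5237, -0.1093, 0.3527]
ee_rot: [1.869, 2.524, 0.002]
force: [-4.3, 4.6, 11.5]
width: 0.147
gripper_force: 60.0
```

The door is seated: the vertical force has turned to an upward push at the expected height. Releasing.

```bash

python3 -m inch '0 0 -0.001 0 0.02;0 0 -0.001 0 0.04;0 0 -0.001 0 0.06;0 0 -0.001 0 0.06;0 0 -0.001 0 0.06'
python3 -m inch '0 0 -0.001 0 0.06;0 0 -0.001 0 0.06;0 0 -0.001 0 0.06'
python3 -m inch '0 0 -0.02 0 0.06;0 0 -0.06 0 0.06;0 0 -0.1 0 0.06;0 0 -0.1 0 0.06'
python3 - <<'E'
from h import *
goto((0.5233,-0.1092,0.4537),107)
snap("side","s7"); snap("scene","c7")
for q in("knuckle_upper","knuckle_lower","door_free_edge","door","cupboard"):
    for c in("side","scene"):
        print(c,q,[(np.round(d["point"],1),round(d["conf"],2)) for d in arm.place_of(c,q)][:2])
print([proj(c,(.5548,-.2128,z)) for c in("side","scene") for z in(.16,.04)])
a=cv2.imread("pics/s7.png")[70:220,200:350];b=cv2.imread("pics/c7.png")[50:200,170:320]
cv2.imwrite("pics/l7.png",cv2.resize(np.hstack([a,b]),None,fx=2.66,fy=2.66,interpolation=cv2.INTER_CUBIC))
E
```

```text
clock: 16.6
position: [0.5235, -0.1095, 0.3526]
ee_rot: [-1.87, -2.525, 0.0]
force: [-0.8, -0.1, 0.5]
width: 0.518
gripper_force: 0.0
clock: 16.9
position: [0.5235, -0.1095, 0.3538]
ee_rot: [1.87, 2.525, 0.0]
force: [0.1, 0.1, 1.1]
width: 0.65
gripper_force: 0.0
clock: 17.3
position: [0.5245, -0.1105, 0.4587]
ee_rot: [1.866, 2.519, 0.007]
force: [-0.3, -0.3, -0.9]
width: 0.65
gripper_force: 0.0
t 17.3 at [ 0.5245 -0.1105  0.4587] head 106.93 shift [ 0.0016 -0.0008  0.005 ] roll -0.0013 F [-0.2551 -0.3349 -0.9453] q [-0.4063  0.2663  0.6612  1.7518 -0.1777  1.1754  0.6008] w 0.6504845018111773
side knuckle_upper [(array([135.7, 267.3]), 0.97), (array([294.1, 338.5]), 0.53)]
scene knuckle_upper [(array([265.6, 294.8]), 0.74), (array([131.8, 227.7]), 0.47)]
side knuckle_lower [(array([162.2, 270.5]), 0.94)]
scene knuckle_lower [(array([131.1, 225.7]), 0.58)]
side door_free_edge [(array([194.9, 283.6]), 0.79)]
scene door_free_edge [(array([174.3, 268.2]), 0.92), (array([148.7, 246.1]), 0.51)]
side door [(array([170. , 274.4]), 0.88)]
scene door [(array([148.1, 247.7]), 0.78)]
side cupboard [(array([154.2, 302.7]), 0.88)]
scene cupboard [(array([ 97.4, 247.5]), 0.83)]
[(np.float64(134.89310497941804), np.float64(269.1010661461674)), (np.float64(163.817603551828), np.float64(267.8656057745578)), (np.float64(111.80644461831734), np.float64(224.0705964931218)), (np.float64(131.22316114824747), np.float64(227.25151634523502))]
```

View pics/l7.png

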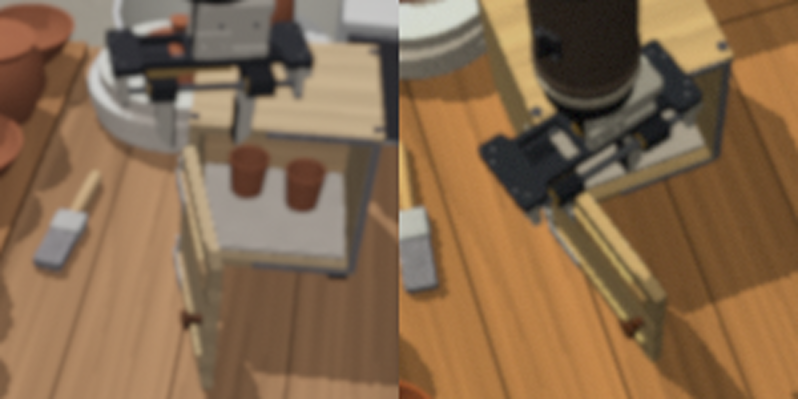

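The crops show the door hanging about 75° open on both pins, let go, with knuckle positions matching the pins. Next I'll turn the closed fingers ready beside its outer face and work out the closing arc.

```bash

python3 -m inch '0 0 0 -0.14 0;0 0 0 -0.28 0;0 0 0 -0.42 0;0 0 0 -0.56 0;0 0 0 -0.7 0' >/dev/null
python3 -m inch '0 0 0 -0.14 0;0 0 0 -0.28 0;0 0 0 -0.42 0;0 0 0 -0.56 0;0 0 0 -0.61 0' 
cat >> h.py <<'E'
H=np.array([.5545,-.2127])
def fing(phi,gap=0,r=.15,head=182):
    p=np.radians(phi);u=np.array([np.cos(p),np.sin(p)]);n=np.array([np.sin(p),-np.cos(p)])
    a=p-np.pi/2-np.radians(head); e=.0095*abs(np.cos(a))+.019*abs(np.sin(a))
    return H+r*u+(.007+e+gap)*n
E
python3 - <<'E'
from h import *
K=np.array(arm.get_calibration("wrist")["intrinsics"]);T=np.load("p4.npy")
def W(pt,z):
    d=np.linalg.inv(K)@[pt[1],pt[0],1]; d=T[:3,:3]@[d[0],-d[1],-d[2]]; return T[:3,3]+d*(z-T[2,3])/d[2]
im=cv2.imread("pics/w2.png")
a,b=W((30,100),.225),W((68,243),.225); print("roof edge angle",np.degrees(np.arctan2(*(b-a)[1::-1])))
a,b=W((72.6,214.6),.225),W((82.6,251),.225); print("roof edge p4",a,b,np.degrees(np.arctan2(*(b-a)[1::-1])))
goto((*fing(107,.03),.353),182)
s=arm.observe();M=R.from_rotvec(s["ee_rot"]).as_matrix()
p0=fing(107,.03)
for phi in(107,115,125,135,145,155,165,172,177,180,182,185):
    d=fing(phi)-p0; print(phi,fing(phi),"tool",M.T@[*d,0])
snap("side","s8")
fe=arm.place_of("side","door_free_edge")[:1]; print(fe,[atz("side",d["point"],.115) for d in fe])
E
```

```text
clock: 18.9
position: [0.5234, -0.1096, 0.4536]
ee_rot: [0.063, -3.141, -0.0]
force: [0.3, -0.1, 0.5]
width: 0.0
gripper_force: 0.0
roof edge angle 3.1289750468401683
roof edge p4 [ 0.5352 -0.2229  0.225 ] [ 0.5556 -0.222   0.225 ] 2.5152488090193907
t 18.9 at [ 0.5234 -0.1096  0.4536] head -177.69 shift [-0.0383  0.0538  0.1006] roll 0.0054 F [ 0.298  -0.0506  0.5483] q [-0.2188  0.2509  0.4121  1.7456 -0.1083  1.1676  1.8354] w 0.00039497235511505677
107 [ 0.5308 -0.0631] tool [ 0.029  -0.0076  0.    ]
115 [ 0.5121 -0.067 ] tool [ 0.0479 -0.0107  0.    ]
125 [ 0.4892 -0.0753] tool [ 0.0711 -0.0181  0.    ]
135 [ 0.4675 -0.0876] tool [ 0.0933 -0.0296  0.    ]
145 [ 0.4476 -0.1038] tool [ 0.1138 -0.045   0.    ]
155 [ 0.4305 -0.1237] tool [ 0.1317 -0.0641  0.    ]
165 [ 0.4168 -0.1469] tool [ 0.1463 -0.0867  0.    ]
172 [ 0.4098 -0.1647] tool [ 0.1541 -0.1043  0.    ]
177 [ 0.4061 -0.1781] tool [ 0.1583 -0.1175  0.    ]
180 [ 0.4045 -0.1864] tool [ 0.1602 -0.1257  0.    ]
182 [ 0.4037 -0.192 ] tool [ 0.1612 -0.1312  0.    ]
185 [ 0.4028 -0.1994] tool [ 0.1625 -0.1387  0.    ]
[{'point': [197.2, 279.2], 'conf': 0.92}] [array([0.4918, 0.0056, 0.115 ])]
```

```bash

python3 -m inch '-0.02 0.027 0 0 0;-0.038 0.054 0 0 0;-0.038 0.054 0.03 0 0;-0.038 0.054 0.07 0 0;-0.038 0.054 0.1 0 0' >/dev/null
python3 -m inch '0 0 0 0 0;0.006 0 0 0 0;0.015 -0.003 0 0 0;0.024 -0.006 0 0 0;0.032 -0.008 0 0 0'
python3 -c "
from h import *
goto((*fing(115),.353),182);goto((*fing(135),.353),182)"
```

```text
clock: 20.0
position: [0.5271, -0.064, 0.355]
ee_rot: [-0.054, 3.139, 0.0]
force: [0.1, -0.5, 0.6]
width: 0.005
gripper_force: 0.0
t 20.0 at [ 0.5271 -0.064   0.355 ] head -178.03 shift [ 0.0151 -0.0025  0.002 ] roll -0.0006 F [ 0.0788 -0.541   0.5915] q [-0.2628  0.3387  0.369   1.8905 -0.1498  0.9369  1.781 ] w 0.004879081299402713
t 20.0 at [ 0.5271 -0.064   0.355 ] head -178.03 shift [ 0.0604 -0.0216  0.0019] roll -0.0006 F [ 0.0788 -0.541   0.5915] q [-0.2628  0.3387  0.369   1.8905 -0.1498  0.9369  1.781 ] w 0.004879081299402713
```

```bash

python3 -m inch '0.012 -0.002 0 0 0;0.024 -0.005 0 0 0;0.036 -0.0095 0 0 0;0.048 -0.015 0 0 0;0.06 -0.0215 0 0 0'
python3 -m inch '0.01 -0.0075 0 0 0;0.0205 -0.0155 0 0 0;0.03 -0.0245 0 0 0;0.0385 -0.0345 0 0 0;0.046 -0.045 0 0 0'
python3 - <<'E'
from h import *
goto((*fing(165),.353),182); snap("side","s9")
fe=arm.place_of("side","door_free_edge")[:2]; print([(d["conf"],atz("side",d["point"],.115)) for d in fe])
for p in(160,165,170,175,178): goto((*fing(p),.353),182)
E
```

```text
clock: 20.5
position: [0.4675, -0.0874, 0.3538]
ee_rot: [-0.055, 3.141, 0.0]
force: [-0.2, 0.1, 1.1]
width: 0.002
gripper_force: 0.1
clock: 21.0
position: [0.4235, -0.1344, 0.3537]
ee_rot: [-0.055, 3.141, 0.0]
force: [0.2, 0.4, 0.3]
width: 0.003
gripper_force: 0.1
t 21.0 at [ 0.4235 -0.1344  0.3537] head -177.99 shift [ 0.0071 -0.0122  0.0007] roll 0.0001 F [0.2499 0.3679 0.3401] q [-0.1636  0.1991  0.4139  2.0857 -0.1038  0.8758  1.9154] w 0.002680451952243042
[(0.82, array([ 0.3581, -0.1334,  0.115 ])), (0.26, array([ 0.6746, -0.1552,  0.115 ]))]
t 21.1 at [ 0.4232 -0.1353  0.3538] head -178.14 shift [0.     0.0003 0.0008] roll -0.0025 F [0.0927 0.4453 0.4729] q [-0.1628  0.1991  0.4151  2.0858 -0.1035  0.8761  1.9146] w 0.007103230068276143
t 21.1 at [ 0.4232 -0.1353  0.3538] head -178.14 shift [ 0.0067 -0.0114  0.0008] roll -0.0025 F [0.0927 0.4453 0.4729] q [-0.1628  0.1991  0.4151  2.0858 -0.1035  0.8761  1.9146] w 0.007103230068276143
t 21.1 at [ 0.4232 -0.1353  0.3538] head -178.14 shift [ 0.0124 -0.0239  0.0008] roll -0.0025 F [0.0927 0.4453 0.4729] q [-0.1628  0.1991  0.4151  2.0858 -0.1035  0.8761  1.9146] w 0.007103230068276143
t 21.1 at [ 0.4232 -0.1353  0.3538] head -178.14 shift [ 0.017  -0.0369  0.0008] roll -0.0025 F [0.0927 0.4453 0.4729] q [-0.1628  0.1991  0.4151  2.0858 -0.1035  0.8761  1.9146] w 0.007103230068276143
t 21.1 at [ 0.4232 -0.1353  0.3538] head -178.14 shift [ 0.0191 -0.045   0.0008] roll -0.0025 F [0.0927 0.4453 0.4729] q [-0.1628  0.1991  0.4151  2.0858 -0.1035  0.8761  1.9146] w 0.007103230068276143
```

The door follows and its free edge is near 158°. Continuing slowly.

```bash

python3 -m inch '0.005 -0.0085 0 0 0;0.009 -0.0165 0 0 0;0.0125 -0.024 0 0 0;0.015 -0.0305 0 0 0;0.017 -0.0365 0 0 0' | sed -n 1,4p
python3 -m inch '0.001 -0.004 0 0 0;0.002 -0.008 0 0 0;0.002 -0.008 0 0 0' | sed -n 1,4p
python3 -m inch '0.001 -0.002 0 0 0;0.001 -0.004 0 0 0;0.001 -0.006 0 0 0;0.001 -0.006 0 0 0' | sed -n 1,4p
python3 - <<'E'
from h import *
goto((*fing(182.5),.353),182); snap("side","s10"); snap("scene","c10")
for c in("side","scene"):
  fe=arm.place_of(c,"door_free_edge")[:2]; print([(d["conf"],atz(c,d["point"],.115)) for d in fe])
E
```

```text
clock: 21.6
position: [0.4084, -0.1712, 0.3537]
ee_rot: [0.055, -3.141, 0.0]
force: [-0.2, 0.3, 0.6]
clock: 21.9
position: [0.4067, -0.1791, 0.3537]
ee_rot: [0.054, -3.141, 0.0]
force: [-0.6, 0.6, 0.3]
clock: 22.3
position: [0.4061, -0.1849, 0.3538]
ee_rot: [-0.055, 3.141, -0.0]
force: [0.2, 0.6, -0.4]
t 22.3 at [ 0.4061 -0.1849  0.3538] head -178.0 shift [ 0.0028 -0.0082  0.0008] roll 0.0 F [ 0.1988  0.5744 -0.432 ] q [-0.0699  0.2035  0.4471  2.0838 -0.1138  0.8769  2.0478] w 0.007599093428246871
[(0.78, array([ 0.3346, -0.2041,  0.115 ]))]
[(0.21, array([0.5041, 0.2546, 0.115 ]))]
```

Now the last few millimetres, until contact force rises.

```bash

python3 -m inch '0.001 -0.002 0 0 0;0.001 -0.004 0 0 0;0.001 -0.004 0 0 0' | sed -n 1,4p
python3 -m inch '0.001 -0.0015 0 0 0;0.001 -0.003 0 0 0;0.001 -0.003 0 0 0' | sed -n 1,4p
python3 -m inch '0 -0.001 0 0 0;0 -0.002 0 0 0;0 -0.002 0 0 0' | sed -n 1,4p
```

```text
clock: 22.8
position: [0.4051, -0.189, 0.3537]
ee_rot: [-0.055, 3.141, -0.0]
force: [-0.9, -0.5, -0.1]
clock: 23.1
position: [0.4042, -0.1919, 0.3537]
ee_rot: [0.055, -3.141, 0.0]
force: [-0.3, 0.7, -0.1]
clock: 23.4
position: [0.4043, -0.1939, 0.3537]
ee_rot: [-0.055, 3.141, -0.0]
force: [0.1, 0.7, 0.3]
```

```bash

python3 -m inch '0 -0.001 0 0 0;0 -0.002 0 0 0;0 -0.002 0 0 0' | sed -n 1,4p
python3 -m inch '0 -0.001 0 0 0;0 -0.002 0 0 0;0 -0.002 0 0 0' | sed -n 1,4p
```

```text
clock: 23.7
position: [0.4044, -0.1958, 0.3537]
ee_rot: [0.055, -3.141, -0.0]
force: [-0.3, 0.2, 0.3]
clock: 24.0
position: [0.4045, -0.1966, 0.3536]
ee_rot: [0.057, -3.14, -0.003]
force: [-1.2, 7.8, 3.7]
```

Contact force has risen to 8 N, so the door is on its felt strip. Backing off along +y, then lifting clear.

```bash

python3 -m inch '0 -0.0005 0 0 0;0 -0.0005 0 0 0;0 0.003 0 0 0;0 0.012 0 0 0;0 0.04 0 0 0' | sed -n 1,4p
python3 -m inch '0 0.04 -0.02 0 0;0 0.08 -0.06 0 0;0 0.12 -0.1 0 0;0 0.12 -0.1 0 0;0 0.12 -0.1 0 0' | sed -n 1,4p
python3 - <<'E'
from h import *
snap("side","s11"); snap("scene","c11")
for c in("side","scene"):
  for q,z in(("door_free_edge",.115),("knuckle_upper",.16),("knuckle_lower",.04),("door",.115)):
    print(c,q,[(d["conf"],np.array(d["point"]),atz(c,d["point"],z)) for d in arm.place_of(c,q)[:1]])
y=np.radians(-87.5);Rz=np.array([[np.cos(y),-np.sin(y)],[np.sin(y),np.cos(y)]])
print("expected fe",H+Rz@[0,-.21])
a=cv2.imread("pics/s11.png")[70:220,200:350];b=cv2.imread("pics/c11.png")[0:150,170:320]
cv2.imwrite("pics/l11.png",cv2.resize(np.hstack([a,b]),None,fx=2.66,fy=2.66,interpolation=cv2.INTER_CUBIC))
E
```

```text
clock: 24.5
position: [0.4031, -0.1589, 0.3539]
ee_rot: [-0.049, 3.14, -0.002]
force: [0.5, 0.9, 0.9]
clock: 25.0
position: [0.3992, -0.0365, 0.4549]
ee_rot: [-0.06, 3.138, 0.001]
force: [0.6, -0.4, -0.7]
side door_free_edge [(0.87, array([152.6, 336.1]), array([ 0.3394, -0.2211,  0.115 ]))]
side knuckle_upper [(0.89, array([138.6, 269.5]), array([ 0.5508, -0.1944,  0.16  ]))]
side knuckle_lower [(0.89, array([166.1, 272.2]), array([ 0.5388, -0.2041,  0.04  ]))]
side door [(0.91, array([150.4, 302.6]), array([ 0.4452, -0.2122,  0.115 ]))]
scene door_free_edge [(0.62, array([ 97.4, 294.6]), array([ 0.3349, -0.2158,  0.115 ]))]
scene knuckle_upper [(0.96, array([108. , 224.8]), array([ 0.5491, -0.2239,  0.16  ]))]
scene knuckle_lower [(0.72, array([132.5, 227.4]), array([ 0.5557, -0.2084,  0.04  ]))]
scene door [(0.81, array([108.6, 261.1]), array([ 0.4428, -0.2127,  0.115 ]))]
expected fe [ 0.3447 -0.2219]
```

View pics/l11.png

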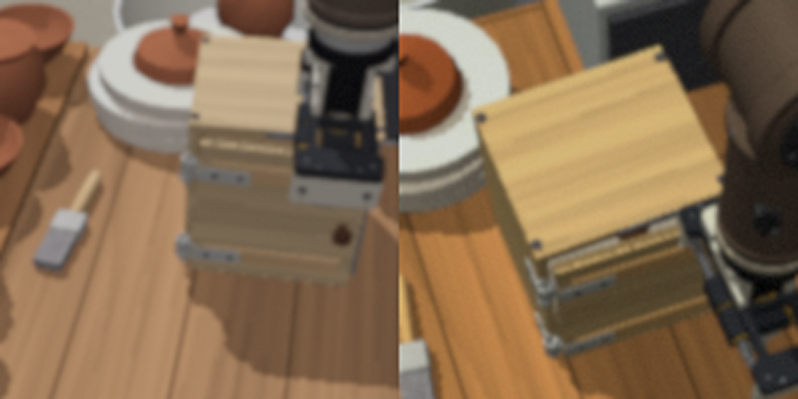

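The crops show the door flush with the cupboard front, both knuckles down on their pins and the knob outside. The arm is clear and the side view puts the free edge about 1 mm from its expected shut place.

```bash
python3 -m inch '0 0 0 0 0;0 0 0 0 0;0 0 0 0 0' | sed -n 1,4p; python3 -c "
from cell import arm
print(arm.sign_off())"
```

```text
clock: 25.8
position: [0.3989, -0.0378, 0.4537]
ee_rot: [-0.055, 3.141, 0.0]
force: [0.2, 0.5, 0.2]
the job is handed in; nothing more can be done
None
```

I hung the door on both pins, let it go standing open, pushed it gently shut, backed the arm clear and handed the job in at 25.8 s; the sign-off call gave no verdict.

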